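# Open the cooling-bay gate of a candle filler and hold it wide

### The job

Open the guard gate of the candle filler's cooling bay so that I can lift the set candles out: first squeeze the catch on the fixed panel, which lets the gate spring ajar on to its own safety catch, then squeeze the grip on the gate and, keeping it squeezed, swing the gate out past its half-way detent until it stands about square to its opening. The closer pulls the gate back, so finish while still squeezing the grip and holding the gate wide and still; leave the candles and everything else on the bench standing where they are.

Things in the scene. Friction and masses are not known exactly. Their poses are not given: they have to be found in the camera images.
- station: Filling station, fixed: bay floor, mesh guard, wax tank on a cabinet at its +y end (360 mm high). Origin on the bench in the plane of the shut gate; x points into the bay, y along the shut gate to its hinge, z up. The gate runs from y +160 (hinge) to -60 mm; frame 16 mm thick, 30 to 185 mm above the bench. A fixed panel of the same height goes on from y -66 to -212 mm.
- gate_hinge (a point): Point on the vertical hinge axis of the gate, at bench height; fixed on the station at its y +160 mm, x 0. Above it lies a small steel detent plate that reaches 68 mm from the axis, up to 218 mm above the bench with its nut.
- keeper (a point): Middle of the open steel keeper of the gate's bolt, on top of the lock post at the gate's free edge: 54 mm (x) by 24 mm (y), up to 205 mm above the bench. The point is 195 mm above the bench. The bolt can travel inside it while the gate turns from 0 to 0.14 rad.
- gate (a joint): Gate angle (rad): 0 shut, grows as the free edge swings towards the robot (clockwise from above), stop at 1.75. Once the panel catch is drawn, a spring behind the gate throws it to about 0.14, its own bolt stopping it. A damped closer pulls it shut: 0.1 N m at 0.14 to 0.5 N m at 1.6 (plus 0.25 per rad/s). Half-way detent: a ball clicks over pins at 0.55 and 0.8, up to 0.7 N m more.
- post_grip (a point): First catch's grip, on the fixed panel's top rail: two upright black tabs 26 mm wide (x), 5 mm thick (y), 187 to 240 mm above the bench. Axes as the station's. Origin: 185 mm above the bench, midway between the tabs' outer faces when squeezed. The fixed tab's outer face is at y -18 mm; the sliding tab's, nearer the gate, at y +33 mm at rest, +18 mm squeezed (51 and 36 mm over both).
- post_bolt (a joint): Travel of the first catch's sliding tab and bolt (m): 0 sprung out, 0.015 fully squeezed (towards the fixed tab, station -y). Needs 6 N to start, 9 N at full travel; the gate is let go at about 0.010. It springs back when released.
- gate_grip: Second catch's grip, on the gate's top rail; turns with the gate. Two tabs like the first grip's, 187 to 240 mm above the bench. Origin: 185 mm above the bench, midway between the tabs' outer faces when squeezed, 155.5 mm from the hinge axis; y points to the hinge, x to the gate's inner side. Fixed tab's outer face at y +18 mm; sliding tab's at y -33 mm at rest, -18 mm squeezed.
- gate_bolt (a joint): Travel of the gate grip's sliding tab and bolt (m): 0 sprung out, 0.015 fully squeezed (towards the hinge). Needs 6 N to start, 9 N at full travel; the bolt leaves its keeper at about 0.011; springs back when released. The bolt, a round bar, lies on the rail from the tab to past the free edge, its top 198 mm above the bench, 202 mm at its guide by the free edge.
- candle0: Poured candle in a clear glass jar, 76 mm across, 92 mm tall, 0.32 kg, loose; origin at the centre of its underside, z up. Stands in the bay behind the gate, on the bay floor 12 mm up.
- candle1: Poured candle in a clear glass jar, 76 mm across, 92 mm tall, 0.32 kg, loose; origin at the centre of its underside, z up. Stands in the bay behind the fixed panel, on the bay floor 12 mm up.
- candle2: Poured candle in a clear glass jar, 76 mm across, 92 mm tall, 0.32 kg, loose; origin at the centre of its underside, z up. Stands on the bench in front of the fixed panel.
- candle3: Poured candle in a clear glass jar, 76 mm across, 92 mm tall, 0.32 kg, loose; origin at the centre of its underside, z up. Stands on the bench in front of the wax tank, clear of the gate's swing.
- tin0: Black jar with a dark metal lid, 74 mm across, 76 mm tall, 0.28 kg, loose on the bench to the robot's right; origin at the centre of its underside.
- tin1: Another black lidded jar, like tin0.
- jug: Steel pouring jug, 100 mm across, 130 mm tall, handle at one side, 0.4 kg, loose on the bench to the robot's right; origin at the centre of its underside.
- lid_box: Open cardboard box of jar lids, 130 x 170 x 75 mm, 0.6 kg, loose on the bench to the robot's left; origin at the centre of its underside.
Not all that is in view belongs to the job. Leave any red look-alike of the candle3 alone.

How it is judged:
On the way, in this order (a step that is already met when the one before it is completed fails the run):
1. the panel catch has been squeezed and the gate stands ajar on its safety catch, its own bolt still out (value of joint gate between 0.1 and 0.25 rad and value of joint gate_bolt below 0.005 m), for 0.2 s.
2. the gate's own grip is squeezed between the fingers and its bolt drawn (value of joint gate_bolt above 0.011 m and contact force between the fingers and gate_grip above 1 N and value of joint gate below 0.9 rad), for 0.1 s.
3. the gate has been swung past its half-way detent (value of joint gate above 0.95 rad), for 0.1 s.
At the end, for the whole second after the job is handed in: The gate is held still at 1.38 rad (79 degrees) or wider by fingers that still squeeze its grip (sliding tab drawn more than 8 mm, more than 1 N on the fixed tab); no candle, jar, jug or box has moved more than 30 mm or leans more than 0.35 rad (value of joint gate above 1.38 rad and velocity of joint gate between -0.1 and 0.1 rad/s and value of joint gate_bolt above 0.008 m and contact force between the fingers and gate_grip above 1 N and not (distance of any of candle0, candle1, candle2, candle3, tin0, tin1, jug, lid_box from where it was at the start of the episode above 0.03 m or angle between any of candle0, candle1, candle2, candle3, tin0, tin1, jug, lid_box's own z axis and vertical above 0.35 rad)); the arm keeps its last pose, push and grip.
It fails at once if a candle, jar, jug or box is pushed more than 30 mm or tipped (distance of any of candle0, candle1, candle2, candle3, tin0, tin1, jug, lid_box from where it was at the start of the episode above 0.03 m or angle between any of candle0, candle1, candle2, candle3, tin0, tin1, jug, lid_box's own z axis and vertical above 0.35 rad).
It also fails if it takes over 48 s, if anything falls off the work surface, if the arm or the gripper's body presses on something with over 40 N, if the wrist force passes 120 N, or if a joint passes its speed limit or range.

### The arm

A 6-joint arm with a two-finger parallel gripper is mounted at the origin on the work surface. World frame = base frame: x ahead of the robot, y to its left, z up, the work surface at z = 0. Lengths are in m, angles in rad, forces in N, time in s.
With the tool pointing down it reaches from about 0.35 to 0.975 m from the base axis. Payload 4.9 kg.
Tool frame: the origin (TCP) lies at the very end of the fingers, on their centre line; the grasp point (between the pads) lies 19 mm behind it; z points along the fingers, y is the line along which they close (so a half turn about z gives the same grasp; the last joint's range is limited). The gripper opens to 85 mm and grips with 20 to 120 N. Pads are 22 mm wide; open, the fingers measure 114 mm over their backs; the gripper's body (76 mm by 85 mm) begins 54 mm behind the grasp point. The pads swing forward as they close: fully open they stand 13 mm farther back than shut.
Start: joints at [-1.41, 0.053, 1.613, -0, 1.476, -0.119], TCP at [0.173, -0.601, 0.231] pointing down, gripper open.
Joint ranges: [-3.01, 3.01], [-1.01, 2.22], [0.06, 2.58], [-1.02, 4.17], [0.09, 2.62], [-3.14, 3.14]. Speed limits (rad/s): [2.57, 2.57, 3.14, 3.14, 3.14, 3.14].

### API

Orientations are given as a unit quaternion [w, x, y, z].
In Python, from plant import * gives the robot as it stands.
- The arm moves only by the tool jog_arm, never from a script. Its argument "moves" is a list that holds one entry, the list of rows, each a list of 7 numbers: the finger opening in cm, from 0 to 8.54, then the shift along the tool's x, y, z in cm, then the turn, a rotation vector about the tool's x, y, z in rad. A call has 1 to 20 rows; each row shifts and turns the commanded pose from where the row before left it, along the tool's axes as they then stand; what a row does not reach is not made up. A row lasts 1/12 s, in which the tool goes at most 41.7 mm and 7.16 degrees, less where a joint would pass 70% of its speed; a pose out of reach is approached as far as the arm can. A call is refused whole if a number of a shift passes 4.17 or a number of a turn 0.125, either way. A call with a gripper value outside its range is refused whole. The fingers move at their own pace and stop on an object; the grip force is fixed at half the most. Time passes only in rows, so rows that do not move let the fingers close. It gives the time, the measured TCP pose, the force, the opening and the grip force at its end, in the units of the state.
- state(): the state, without advancing time (a new reading comes with each control period).
- grab_frame(name): name is "scene" or "top" or "wrist"; returns a dict with "color" (400x640x3 uint8, blue, green, red), "depth" (400x640 float32, m along the optical axis (not along the pixel's ray), 0 where there is no reading), "fx", "fy", "cx", "cy" (pixels), "k1" (the pictures are not rectified: a ray, as slopes to the right and down, at radius r is drawn at 1 + k1 r^2 times it, then the intrinsics apply), "R" (3x3) and "t" (3): a world point X has camera coordinates R X + t. Camera axes: x right, y down, z forward; pixel columns grow to the right and rows downward; lengths in m; the calibration is good to about 2 mm. A picture is of the moment at which its call begins.
- job_done(): hands the job in; it is judged then, once.
Trained networks look in a picture, given as the dict that the camera call returned (one of the last four; its "shot" number tells which), for a name from the list of things; names that differ only in an ending like _2 or _b are one class to them, and where a whole thing is asked for, a point or a joint stands for the part that bears it (a point fixed in the world has none). Each returns a list of dicts, best first, with "p" (0 to 1); they miss things now and then, are a little off and sometimes report something else, mostly with a low value. They report only what shows in the picture. A call takes as long as a camera call. They do not tell look-alikes from the thing itself.
- recognise(name, picture): "rect" ([centre column, centre row, width, height] in pixels, round what is visible of it).
- regions_of(name, picture): "pixels" (400x640 bool, what is visible of it) and "rect" ([centre column, centre row, width, height] in pixels, round what is visible of it).
The state is a dict: "time": time; "joint_pos": joint angles; "joint_vel": joint speeds; "joint_efforts": joint torques, N m; "tool_pos": TCP position; "tool_rot": TCP orientation; "contact_force": force on the tool from outside, world axes, zero at the start; "ft_torque": the same for the moment, N m; "gripper_width": opening from 0.0 (shut) to 1.0 (fully open); "grasp_force": force on a finger pad.
Only numpy, scipy, OpenCV 4.12 (cv2) and the standard library are available. Lean on these libraries where they do the work, as an engineer would, in place of code of your own. Each camera call takes 0.05 s, during which the arm holds its last target. There are 200 camera calls.

## Working session

There is one attempt and no reset: what is moved stays moved. The work goes in short steps, Python scripts to look and compute and a tool call to move; the robot and the scene stay as the last step left them, time stands still between calls to the robot, and variables do not carry over. Pictures are saved under pics/ and viewed, at most 10 in all, crops included, and the job is handed in when it is done.

Besides the shell and the picture viewer there is one more tool, called after "Emit:" by a JSON object that holds its "fn" and its "kwargs". jog_arm: Moves the arm, as the interface text tells. Its arguments: {"type":"object","properties":{"moves":{"type":"array"}},"required":["moves"]}

```bash
ls; mkdir -p pics
cat > h.py <<'E'
import numpy as np, cv2
from plant import *
def ray(f,u,v):
    x=(u-f["cx"])/f["fx"]; y=(v-f["cy"])/f["fy"]; k=f["k1"]
    a,b=x,y
    for _ in range(20):
        s=1+k*(a*a+b*b); a,b=x/s,y/s
    return a,b
def world(f,u,v,d=None):
    a,b=ray(f,u,v)
    if d is None: d=f["depth"][int(round(v)),int(round(u))]
    return np.array(f["R"]).T@(np.array([a*d,b*d,d])-np.array(f["t"]))
def atz(f,u,v,z):
    a,b=ray(f,u,v);R=np.array(f["R"]);t=np.array(f["t"])
    c=-R.T@t; w=R.T@np.array([a,b,1.]); return c+w*(z-c[2])/w[2]
def proj(f,X):
    p=np.array(f["R"])@np.array(X)+np.array(f["t"]);a,b=p[:2]/p[2];s=1+f["k1"]*(a*a+b*b)
    return f["fx"]*a*s+f["cx"],f["fy"]*b*s+f["cy"]
def cloud(f,m=None):
    v,u=np.nonzero((f["depth"]>0)&(True if m is None else m))
    x=(u-f["cx"])/f["fx"]; y=(v-f["cy"])/f["fy"];a,b=x.copy(),y.copy()
    for _ in range(20):
        s=1+f["k1"]*(a*a+b*b);a,b=x/s,y/s
    d=f["depth"][v,u]
    return (np.stack([a*d,b*d,d],1)-np.array(f["t"]))@np.array(f["R"]),u,v
E
python3 - <<'E'
from h import *
import pickle
fs={}
for n in("scene","top"):
    f=grab_frame(n);fs[n]=f;cv2.imwrite(f"pics/{n}0.png",f["color"])
    print(n,-np.array(f["R"]).T@f["t"])
    for o in("station","post_grip","gate_grip","gate","candle0","candle2","candle3"):
        try:
            for r in regions_of(o,f)[:3]:
                P,u,v=cloud(f,r["pixels"]); print(o,round(r["p"],2),np.round(r["rect"]),np.round(np.median(P,0),3),np.round(np.percentile(P,2,0),3),np.round(np.percentile(P,98,0),3))
        except Exception as e: print(o,e)
pickle.dump(fs,open("fs.pkl","wb"))
E
```

```text
pics
scene [1.34553838 0.04438397 1.28940694]
station 0.68 [352. 240. 201. 112.] [0.79  0.138 0.123] [ 0.612 -0.203  0.003] [0.907 0.388 0.358]
post_grip 0.69 [353. 240. 196. 112.] [0.79  0.137 0.123] [ 0.616 -0.205  0.004] [0.907 0.386 0.358]
gate_grip 0.41 [313. 200.  25.  10.] [0.65  0.008 0.19 ] [ 0.635 -0.061  0.183] [0.656 0.029 0.243]
gate 0.95 [331. 213.  67.  24.] [0.645 0.029 0.134] [ 0.555 -0.065  0.001] [0.656 0.151 0.204]
gate 0.5 [349. 241. 200. 108.] [0.788 0.137 0.123] [ 0.608 -0.204  0.003] [0.907 0.389 0.358]
gate 0.4 [330. 253.  17.  26.] [0.793 0.035 0.083] [0.749 0.002 0.022] [0.821 0.069 0.108]
candle0 0.94 [458. 226.  23.  28.] [0.656 0.511 0.071] [0.604 0.481 0.009] [0.681 0.548 0.094]
candle0 0.75 [387. 170.  21.  28.] [0.398 0.261 0.069] [0.343 0.226 0.005] [0.418 0.296 0.094]
candle0 0.74 [330. 253.  19.  29.] [0.793 0.037 0.083] [0.748 0.002 0.014] [0.821 0.072 0.108]
candle2 0.94 [458. 226.  23.  28.] [0.656 0.511 0.071] [0.604 0.481 0.009] [0.681 0.548 0.094]
candle2 0.75 [387. 170.  21.  28.] [0.398 0.261 0.069] [0.343 0.226 0.005] [0.418 0.296 0.094]
c
[... 1195 characters left out ...]
  0.092]
candle0 0.87 [183. 206.  30.  22.] [0.521 0.443 0.069] [ 0.487  0.411 -0.   ] [0.558 0.499 0.094]
candle2 0.92 [361. 196.  26.  21.] [ 0.555 -0.19   0.07 ] [ 0.521 -0.225  0.051] [ 0.59  -0.153  0.093]
candle2 0.91 [217. 204.  29.  20.] [0.526 0.321 0.069] [0.492 0.288 0.007] [0.561 0.36  0.092]
candle2 0.87 [183. 206.  30.  22.] [0.521 0.443 0.069] [ 0.487  0.411 -0.   ] [0.558 0.499 0.094]
candle3 0.92 [361. 196.  26.  21.] [ 0.555 -0.19   0.07 ] [ 0.521 -0.225  0.051] [ 0.59  -0.153  0.093]
candle3 0.91 [217. 204.  29.  20.] [0.526 0.321 0.069] [0.492 0.288 0.007] [0.561 0.36  0.092]
candle3 0.87 [183. 206.  30.  22.] [0.521 0.443 0.069] [ 0.487  0.411 -0.   ] [0.558 0.499 0.094]
```

```bash
python3 -c "
import cv2,numpy as np
a=cv2.imread('pics/scene0.png');b=cv2.imread('pics/top0.png')
cv2.imwrite('pics/both.png',cv2.resize(np.vstack([a,b]),(480,600)))"
```

```text
(no output)
```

View pics/scene0.png

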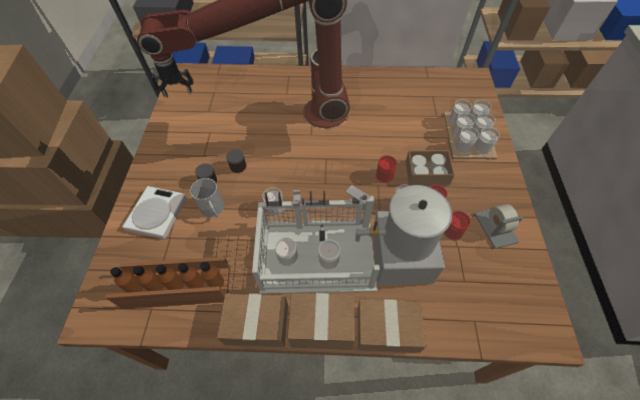

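View pics/top0.png

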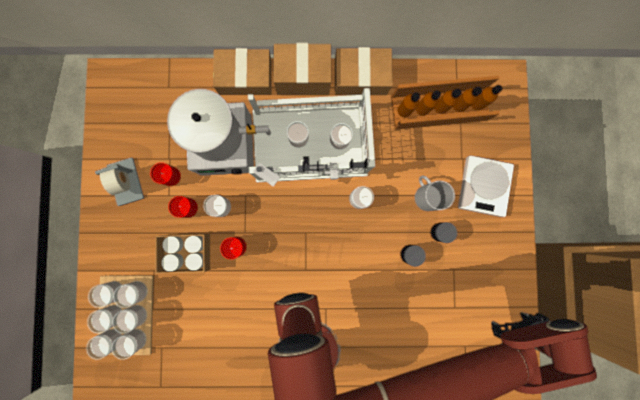

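The scene view shows the station at (320,240), the clear candle in front of the panel at (272,197), and red look-alikes at (387,168), (458,225) and (437,195). The top view shows the gate and panel rail from (265,175) to (370,178), with black tabs near (305,165) and (335–350,165), and candle2 at (361,196). Next I'll measure the tabs and take a close crop.

Run:
```python
from h import *
import pickle
fs=pickle.load(open("fs.pkl","rb"))
for n,f in fs.items():
    P,u,v=cloud(f); c=f["color"][v,u].astype(int)
    box=(P[:,0]>.57)&(P[:,0]<.70)&(P[:,1]>-.26)&(P[:,1]<.19)
    m=box&(P[:,2]>.178)&(P[:,2]<.19)&(c.sum(1)>300)
    p=P[m]
    if len(p)>10:
        l=cv2.fitLine(p[:,:2].astype(np.float32),cv2.DIST_HUBER,0,.01,.01).ravel(); print(n,"rail",l,len(p),p[:,:2].min(0),p[:,:2].max(0), np.arctan2(l[1],l[0]))
    m=box&(P[:,2]>.2)&(P[:,2]<.26)
    im=np.zeros((400,640),np.uint8); im[v[m],u[m]]=1
    k,lab,st,ce=cv2.connectedComponentsWithStats(im)
    for i in range(1,k):
        q=m&(lab[v,u]==i)
        print(n,st[i],np.round(ce[i]),np.round(P[q].mean(0),4),np.round(P[q].min(0),3),np.round(P[q].max(0),3),c[q].mean())
f=fs["top"];s=cv2.resize(f["color"][140:200,250:385],None,fx=5.9,fy=5.9,interpolation=cv2.INTER_CUBIC)
g=fs["scene"];s2=cv2.resize(g["color"][183:235,255:375],(s.shape[1],240),interpolation=cv2.INTER_CUBIC)
cv2.imwrite("pics/crop1.png",np.vstack([s,s2])[:600,:800])
```

```text
scene rail [ 0.07239734 -0.99737585  0.648585   -0.02216524] 307 [ 0.60928629 -0.21831766] [0.69908331 0.15944284] -1.4983356
scene [345 185  29  18 260] [358. 195.] [0.624  0.1345 0.2104] [0.583 0.088 0.201] [0.655 0.185 0.221] 128.0
scene [293 190   7   2  14] [296. 190.] [ 0.6102 -0.0849  0.205 ] [ 0.608 -0.096  0.202] [ 0.612 -0.074  0.209] 128.61904761904762
scene [310 191   2  12  13] [310. 197.] [ 0.6499 -0.032   0.2285] [ 0.638 -0.033  0.202] [ 0.659 -0.03   0.245] 65.05128205128206
scene [323 191   2  12  23] [323. 197.] [0.6494 0.0138 0.2305] [0.635 0.012 0.203] [0.656 0.016 0.244] 65.31884057971014
scene [264 192   4  13  30] [266. 198.] [ 0.6581 -0.1836  0.2241] [ 0.643 -0.188  0.2  ] [ 0.669 -0.182  0.242] 69.91111111111111
scene [278 192   3  13  29] [279. 198.] [ 0.6565 -0.1382  0.2264] [ 0.642 -0.142  0.201] [ 0.666 -0.136  0.244] 66.14942528735632
scene [302 198   2   4   7] [303. 200.] [ 0.6473 -0.0592  0.2037] [ 0.641 -0.062  0.201] [ 0.654 -0.057  0.207] 71.33333333333333
scene [349 199   2   1   2] [350. 199.] [0.6371 0.104  0.2007] [0.637 0.102 0.201] [0.637 0.1
[... 1149 characters left out ...]
63  31  24 339] [265. 173.] [0.6207 0.1357 0.2091] [0.581 0.091 0.2  ] [0.654 0.187 0.224] 181.90363815142575
top [326 164   2   3   5] [326. 165.] [ 0.6476 -0.0588  0.2023] [ 0.645 -0.061  0.201] [ 0.651 -0.057  0.204] 97.8
top [313 167   1   1   1] [313. 167.] [ 0.6418 -0.016   0.2021] [ 0.642 -0.016  0.202] [ 0.642 -0.016  0.202] 143.0
top [331 166   1   1   1] [331. 166.] [ 0.6452 -0.0735  0.2007] [ 0.645 -0.074  0.201] [ 0.645 -0.074  0.201] 141.0
top [326 168   1   1   1] [326. 168.] [ 0.6383 -0.0574  0.204 ] [ 0.638 -0.057  0.204] [ 0.638 -0.057  0.204] 67.0
top [331 177   8   2  13] [334. 177.] [ 0.608  -0.0837  0.2033] [ 0.606 -0.095  0.201] [ 0.61  -0.073  0.208] 179.66666666666666
```

View pics/crop1.png

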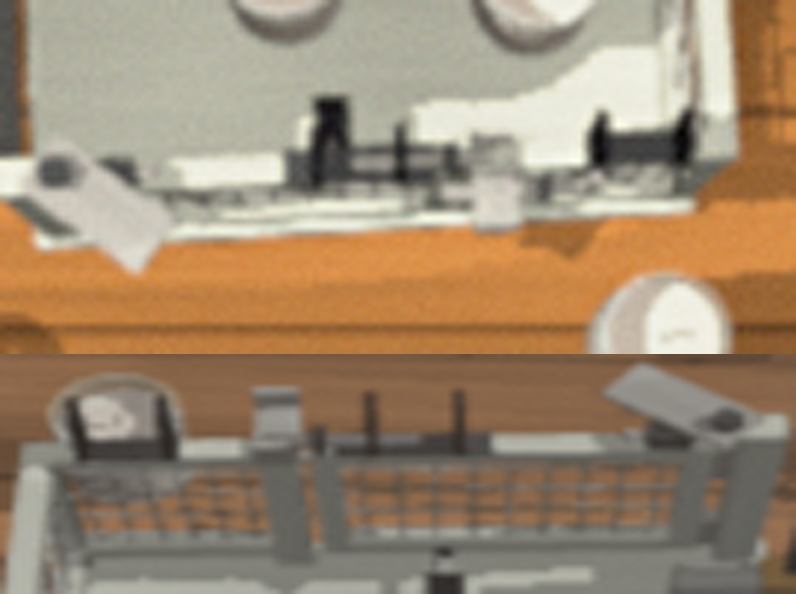

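The two black tab pairs seen from the top are the post grip at (352,163)/(366,163), on the panel right of the keeper, and the gate grip at (303,166)/(318,165), between the keeper and the hinge. The spacing is 46 mm centre to centre and the tops are at 0.244, which matches the description. I choose the right-hand pair first, at about (0.654, -0.167).

```bash
cat >> h.py <<'E'
from scipy.spatial.transform import Rotation as Ro
def tool():
    s=state();w,x,y,z=s["tool_rot"];return np.array(s["tool_pos"]),Ro.from_quat([x,y,z,w]),s
def goto(p,yaw):
    """shift in the present tool frame (cm) and turn to have tool down with y axis at world angle yaw (mod pi)"""
    t,R,s=tool();best=None
    for k in(0,np.pi):
        y=np.array([np.cos(yaw+k),np.sin(yaw+k),0]);z=np.array([0,0,-1.]);T=Ro.from_matrix(np.stack([np.cross(y,z),y,z],1))
        rv=(R.inv()*T).as_rotvec()
        if best is None or np.linalg.norm(rv)<np.linalg.norm(best):best=rv
    print("t",s["time"],"tcp",np.round(t,4),"q",np.round(s["joint_pos"],3),"w",s["gripper_width"],"g",s["grasp_force"],"F",np.round(s["contact_force"],1))
    print("shift cm",np.round(100*R.inv().apply(np.array(p)-t),2),"turn",np.round(best,3))
    return R
E
python3 - <<'E'
from h import *
R=goto([.654,-.167,.33],np.pi/2+.053);print(np.round(R.as_matrix(),3))
E
```

```text
t 0.8 tcp [ 0.1726 -0.6007  0.2314] q [-1.41   0.053  1.613  0.     1.476 -0.119] w 0.9989816125840852 g 0.0 F [ 0.  -0.1  0.2]
shift cm [ 58.24 -28.39  -9.87] turn [ 0.    -0.     0.227]
[[ 0.961  0.276  0.   ]
 [ 0.276 -0.961 -0.   ]
 [ 0.     0.    -1.   ]]
```

Emit:
{"fn": "jog_arm", "kwargs": {"moves": [[[7, 2.9, -1.42, -0.7, 0, 0, 0], [7, 2.9, -1.42, -0.7, 0, 0, 0], [7, 2.9, -1.42, -0.7, 0, 0, 0], [7, 2.9, -1.42, -0.7, 0, 0, 0], [7, 2.9, -1.42, -0.7, 0, 0, 0], [7, 2.9, -1.42, -0.7, 0, 0, 0], [7, 2.9, -1.42, -0.7, 0, 0, 0], [7, 2.9, -1.42, -0.7, 0, 0, 0], [7, 2.9, -1.42, -0.7, 0, 0, 0], [7, 2.9, -1.42, -0.7, 0, 0, 0], [7, 2.9, -1.42, -0.3, 0, 0, 0], [7, 2.9, -1.42, -0.3, 0, 0, 0], [7, 2.9, -1.42, -0.3, 0, 0, 0], [7, 2.9, -1.42, -0.3, 0, 0, 0], [7, 2.9, -1.42, -0.3, 0, 0, 0], [7, 2.9, -1.42, -0.3, 0, 0, 0], [7, 2.9, -1.42, -0.3, 0, 0, 0], [7, 2.9, -1.42, -0.3, 0, 0, 0], [7, 2.9, -1.42, -0.3, 0, 0, 0], [7, 2.9, -1.42, -0.3, 0, 0, 0]]]}}

```text
time: 2.47
tool_pos: [0.6527, -0.1662, 0.3315]
tool_rot: [0.0, 0.99, 0.14, 0.0]
contact_force: [0.0, -0.3, -0.6]
gripper_width: 0.822
grasp_force: 0.0
```

Emit:
{"fn": "jog_arm", "kwargs": {"moves": [[[7, 0, 0, 0, 0, 0, -0.12], [7, 0, 0, 0, 0, 0, -0.12], [7, 0, 0, 0, 0, 0, -0.12], [7, 0, 0, 0, 0, 0, -0.12], [7, 0, 0, 0, 0, 0, -0.12], [7, 0, 0, 0, 0, 0, -0.12], [7, 0, 0, 0, 0, 0, -0.12], [7, 0, 0, 0, 0, 0, -0.12], [7, 0, 0, 0, 0, 0, -0.12], [7, 0, 0, 0, 0, 0, -0.12], [7, 0, 0, 0, 0, 0, -0.12], [7, 0, 0, 0, 0, 0, -0.12], [7, 0, 0, 0, 0, 0, -0.12], [7, 0, 0, 0, 0, 0, -0.12], [7, 0, 0, 0, 0, 0, -0.12], [7, 0, 0, 0, 0, 0, -0.12], [7, 0, 0, 0, 0, 0, -0.12], [7, 0, 0, 0, 0, 0, -0.12], [7, 0, 0, 0, 0, 0, -0.12], [7, 0, 0, 0, 0, 0, -0.12]]]}}

```text
time: 4.13
tool_pos: [0.6516, -0.1676, 0.3312]
tool_rot: [-0.0, 0.226, 0.974, 0.0]
contact_force: [-0.3, -0.3, 0.3]
gripper_width: 0.82
grasp_force: 0.0
```

Emit:
{"fn": "jog_arm", "kwargs": {"moves": [[[7, 0, 0, 0, 0, 0, -0.12], [7, 0, 0, 0, 0, 0, -0.12], [7, 0, 0, 0, 0, 0, -0.12], [7, 0, 0, 0, 0, 0, -0.12], [7, 0, 0, 0, 0, 0, -0.04], [7, 0, 0, 0, 0, 0, 0], [7, 0, 0, 0, 0, 0, 0]]]}}

```text
time: 4.72
tool_pos: [0.6516, -0.1675, 0.3313]
tool_rot: [-0.0, -0.028, 1.0, 0.0]
contact_force: [-0.0, -0.7, -0.0]
gripper_width: 0.82
grasp_force: 0.0
```

Run:
```python
from h import *
import pickle
goto([.654,-.167,.33],np.pi/2+.053)
f=grab_frame("wrist");pickle.dump(f,open("w.pkl","wb"));cv2.imwrite("pics/w1.png",f["color"])
P,u,v=cloud(f);c=f["color"][v,u].astype(int)
m=(P[:,2]>.21)&(P[:,2]<.26)&(P[:,0]>.56)&(P[:,0]<.72)&(P[:,1]>-.25)&(P[:,1]<.2)
im=np.zeros((400,640),np.uint8); im[v[m],u[m]]=1
k,lab,st,ce=cv2.connectedComponentsWithStats(im)
for i in range(1,k):
    if st[i][4]<30: continue
    q=m&(lab[v,u]==i);q2=q&(P[:,2]>.233)
    print(st[i],np.round(P[q].mean(0),4),np.round(P[q].min(0),3),np.round(P[q].max(0),3)," top:",np.round(P[q2].mean(0),4) if q2.any() else 0)
```

```text
t 4.7167 tcp [ 0.6516 -0.1675  0.3313] q [-0.362  0.126  1.371 -0.     1.645 -1.99 ] w 0.8200703916394191 g 0.0 F [-0.  -0.7 -0. ]
shift cm [-0.24  0.04  0.13] turn [ 0.    -0.     0.004]
[593 142  47  44 597] [0.6065 0.1166 0.2105] [0.584 0.094 0.21 ] [0.624 0.143 0.212]  top: 0
[300 183   8  36 236] [ 0.6502 -0.1813  0.2343] [ 0.64  -0.185  0.21 ] [ 0.665 -0.179  0.242]  top: [ 0.6519 -0.1815  0.2392]
[349 183  10  36 275] [ 0.648  -0.1368  0.2331] [ 0.637 -0.139  0.21 ] [ 0.662 -0.133  0.241]  top: [ 0.6489 -0.1363  0.2391]
[456 182  25  36 617] [ 0.6423 -0.0314  0.2288] [ 0.63  -0.033  0.21 ] [ 0.656 -0.027  0.242]  top: [ 0.6424 -0.0307  0.2381]
[501 182  32  36 762] [0.64   0.0143 0.2283] [0.628 0.012 0.21 ] [0.654 0.019 0.241]  top: [0.6403 0.015  0.2379]
[608 184  17  15  48] [0.6304 0.125  0.2104] [0.624 0.115 0.21 ] [0.637 0.135 0.211]  top: 0
[619 185  21  28 153] [0.6369 0.1457 0.2111] [0.623 0.129 0.21 ] [0.651 0.156 0.215]  top: 0
```

View pics/w1.png

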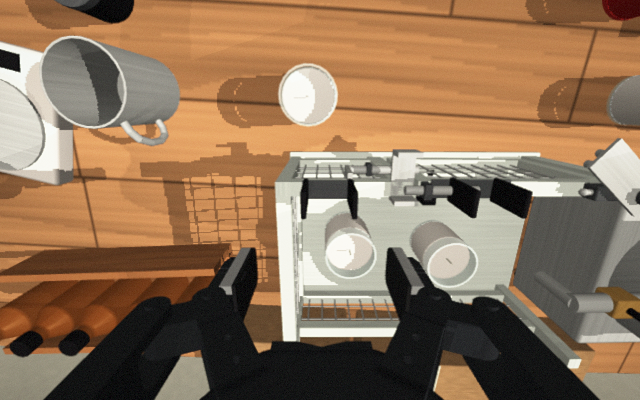

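The wrist view shows the post grip tabs at (305,200) and (353,200), straddled by the open fingers. The gate grip is at (468,200) and (512,200), and the keeper is at (403,165). The station yaw is about 0.057. I'll descend and squeeze.

Emit:
{"fn": "jog_arm", "kwargs": {"moves": [[[8.2, 0, 0, 0, 0, 0, 0], [8.2, 0, 0, 0, 0, 0, 0], [8.2, 0, 0.05, 2.5, 0, 0, 0], [8.2, 0, 0, 2.5, 0, 0, 0], [8.2, 0, 0, 2.5, 0, 0, 0], [8.2, 0, 0, 2.5, 0, 0, 0], [8.2, 0, 0, 1.5, 0, 0, 0], [8.2, 0, 0, 1.0, 0, 0, 0], [8.2, 0, 0, 0, 0, 0, 0]]]}}

```text
time: 5.52
tool_pos: [0.6504, -0.1666, 0.2034]
tool_rot: [-0.002, -0.029, 1.0, 0.001]
contact_force: [0.5, 0.5, -0.9]
gripper_width: 0.963
grasp_force: 0.0
```

Emit:
{"fn": "jog_arm", "kwargs": {"moves": [[[5.5, 0, 0, 0, 0, 0, 0], [5.5, 0, 0, 0, 0, 0, 0], [4.2, 0, 0, 0, 0, 0, 0], [3.4, 0, 0, 0, 0, 0, 0], [3.4, 0, 0, 0, 0, 0, 0], [3.4, 0, 0, 0, 0, 0, 0], [3.4, 0, 0, 0, 0, 0, 0], [3.4, 0, 0, 0, 0, 0, 0], [3.4, 0, 0, 0, 0, 0, 0], [3.4, 0, 0, 0, 0, 0, 0]]]}}

```text
time: 6.35
tool_pos: [0.6534, -0.1688, 0.2114]
tool_rot: [0.003, -0.029, 1.0, -0.002]
contact_force: [-1.3, -2.7, 4.8]
gripper_width: 0.408
grasp_force: 37.5
```

```bash
cat >> h.py <<'E'
def tabs(f,lo=.21):
    P,u,v=cloud(f)
    m=(P[:,2]>lo)&(P[:,2]<.26)&(P[:,0]>.44)&(P[:,0]<.72)&(P[:,1]>-.25)&(P[:,1]<.2)
    im=np.zeros((400,640),np.uint8); im[v[m],u[m]]=1
    k,lab,st,ce=cv2.connectedComponentsWithStats(im)
    for i in range(1,k):
        if st[i][4]<12: continue
        q=m&(lab[v,u]==i)
        print(st[i],np.round(P[q].mean(0),4),np.round(P[q].min(0),3),np.round(P[q].max(0),3))
E
python3 - <<'E'
from h import *
R=goto([.651,-.1665,.206],np.pi/2+.057)
for n in("wrist","scene"):
    f=grab_frame(n);print(n);tabs(f)
    cv2.imwrite(f"pics/{n}2.png",f["color"])
E
```

```text
t 6.35 tcp [ 0.6534 -0.1688  0.2114] q [-0.362  0.175  1.514 -0.002  1.445 -1.99 ] w 0.40814123357662724 g 37.46105253696442 F [-1.3 -2.7  4.8]
shift cm [0.23 0.24 0.54] turn [-0.005  0.006  0.001]
wrist
[ 563  189   77   71 3559] [ 0.6179 -0.0312  0.2277] [ 0.605 -0.034  0.21 ] [ 0.632 -0.025  0.242]
[ 225  233   76   86 2623] [ 0.647  -0.1874  0.2403] [ 0.639 -0.207  0.21 ] [ 0.666 -0.179  0.26 ]
[ 345  233   73   86 2528] [ 0.6446 -0.1466  0.2404] [ 0.636 -0.154  0.21 ] [ 0.664 -0.128  0.26 ]
[198 285  26   6  55] [ 0.6428 -0.2108  0.2588] [ 0.642 -0.216  0.257] [ 0.644 -0.206  0.26 ]
[419 285  26   6  61] [ 0.6379 -0.1247  0.2584] [ 0.637 -0.129  0.257] [ 0.639 -0.119  0.26 ]
scene
[310 185   2  11  20] [ 0.6246 -0.0319  0.2315] [ 0.61  -0.034  0.212] [ 0.633 -0.03   0.244]
[345 185  25  18 144] [0.6217 0.1317 0.2131] [0.585 0.088 0.21 ] [0.656 0.171 0.223]
[323 186   2  11  18] [0.6308 0.0134 0.2344] [0.613 0.011 0.216] [0.637 0.015 0.245]
[258 191  10  12  56] [ 0.6605 -0.1893  0.2374] [ 0.643 -0.205  0.211] [ 0.668 -0.182  0.26 ]
[274 194   5   9  35] [ 0.6624 -0.1472  0.2366] [ 0.657 -0.155  0.212] [ 0.666 -0.138  0.26 ]
```

View pics/wrist2.png

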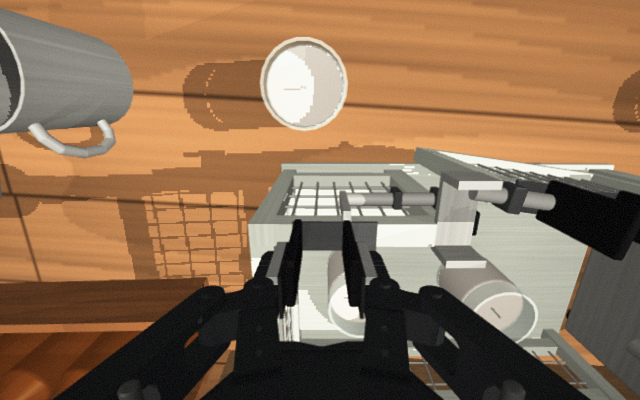

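The wrist view shows the fingers squeezing the post grip tabs at (296,260) and (352,260). The gate is ajar, with its free edge out at (430,160) and its bolt across the keeper; the angle comes out at about 0.13 rad. I'll release, rise and move over.

Emit:
{"fn": "jog_arm", "kwargs": {"moves": [[[8.2, 0, 0, 0, 0, 0, 0], [8.2, 0, 0, 0, 0, 0, 0], [8.2, 0, 0, 0, 0, 0, 0], [8.2, 0, 0, 0, 0, 0, 0], [8.2, 0, 0, -1, 0, 0, 0], [8.2, 0, 0, -2, 0, 0, 0], [8.2, 0, 0, -2, 0, 0, 0], [8.2, 0, 0, -2, 0, 0, 0], [8.2, 0, 0, -1, 0, 0, 0], [8.2, 0.2, 2.2, 0, 0, 0, 0], [8.2, 0.2, 2.2, 0, 0, 0, 0.03], [8.2, 0.2, 2.2, 0, 0, 0, 0.03], [8.2, 0.2, 2.2, 0, 0, 0, 0.03], [8.2, 0.2, 2.2, 0, 0, 0, 0.03], [8.2, 0.2, 2.2, 0, 0, 0, 0.013], [8.2, 0.2, 2.2, 0, 0, 0, 0], [8.2, 0.1, 1, 0, 0, 0, 0], [8.2, 0, 0, 0, 0, 0, 0]]]}}

```text
time: 7.95
tool_pos: [0.6379, -0.0015, 0.2868]
tool_rot: [0.0, 0.036, 0.999, 0.0]
contact_force: [0.6, -0.6, 0.3]
gripper_width: 0.962
grasp_force: 0.0
```

Run:
```python
from h import *
R=goto([.6213,-.0006,.208],np.pi/2-.076);print(np.round(R.as_matrix(),3))
for n in("wrist","scene"):
    f=grab_frame(n);print(n);tabs(f,.215)
    cv2.imwrite(f"pics/{n}3.png",f["color"])
```

```text
t 7.95 tcp [ 0.6379 -0.0015  0.2868] q [-0.119  0.056  1.518  0.     1.567 -1.618] w 0.9619113507194111 g 0.0 F [ 0.6 -0.6  0.3]
shift cm [ 1.67 -0.03  7.88] turn [0.    0.001 0.004]
[[-0.997  0.072  0.001]
 [ 0.072  0.997  0.   ]
 [-0.001  0.    -1.   ]]
wrist
[275 177  12  42 415] [ 0.6168 -0.0277  0.2344] [ 0.606 -0.032  0.215] [ 0.631 -0.025  0.242]
[338 177  10  43 351] [0.6202 0.0167 0.2357] [0.609 0.014 0.215] [0.635 0.02  0.242]
[503 184  26  22 414] [0.6332 0.1552 0.2177] [0.625 0.146 0.215] [0.642 0.165 0.219]
[136 224  32  43 841] [ 0.6493 -0.1342  0.2307] [ 0.637 -0.139  0.215] [ 0.663 -0.132  0.241]
[  78  230   39   43 1001] [ 0.652  -0.1801  0.2301] [ 0.64  -0.186  0.215] [ 0.666 -0.178  0.242]
scene
[310 185   2  10  19] [ 0.6247 -0.0317  0.2334] [ 0.607 -0.034  0.216] [ 0.637 -0.03   0.245]
[323 186   2  10  17] [0.63   0.0135 0.235 ] [0.613 0.011 0.218] [0.637 0.015 0.242]
[264 192   3  11  21] [ 0.6578 -0.1841  0.2306] [ 0.641 -0.188  0.215] [ 0.668 -0.182  0.242]
[278 192   2  10  18] [ 0.6565 -0.1386  0.2368] [ 0.643 -0.141  0.218] [ 0.666 -0.137  0.243]
[362 194   5   6  19] [0.6363 0.1533 0.2183] [0.625 0.146 0.216] [0.645 0.16  0.224]
```

View pics/wrist3.png

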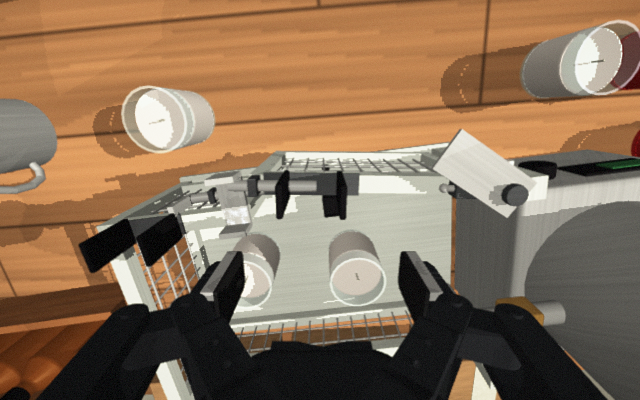

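The wrist view shows the gate grip tabs at (282,195) and (342,195), the hinge nut at (515,193) at world (0.633, 0.155), and the post grip, released, at (110,240). The hinge matches my estimate, so I'll descend and squeeze.

Emit:
{"fn": "jog_arm", "kwargs": {"moves": [[[8.2, 0.85, 0, 0, 0, 0, 0.004], [8.2, 0.85, 0.1, 0, 0, 0, 0], [8.2, 0, 0, 2, 0, 0, 0], [8.2, 0, 0, 2, 0, 0, 0], [8.2, 0, 0, 2, 0, 0, 0], [8.2, 0, 0, 1, 0, 0, 0], [8.2, 0, 0, 0.5, 0, 0, 0], [8.2, 0, 0, 0, 0, 0, 0], [8.2, 0, 0, 0, 0, 0, 0]]]}}

```text
time: 8.8
tool_pos: [0.6213, -0.0012, 0.2122]
tool_rot: [0.001, 0.04, 0.999, -0.0]
contact_force: [0.3, 0.7, 0.2]
gripper_width: 0.966
grasp_force: 0.0
```

Emit:
{"fn": "jog_arm", "kwargs": {"moves": [[[5.5, 0, 0, 0, 0, 0, 0], [5.5, 0, 0, 0, 0, 0, 0], [4.2, 0, 0, 0, 0, 0, 0], [3.2, 0, 0, 0, 0, 0, 0], [3.2, 0, 0, 0, 0, 0, 0], [3.2, 0, 0, 0, 0, 0, 0], [3.2, 0, 0, 0, 0, 0, 0], [3.2, 0, 0, 0, 0, 0, 0], [3.2, 0, 0, 0, 0, 0, 0], [3.2, 0, 0, 0, 0, 0, 0], [3.2, 0, 0, 0, 0, 0, 0]]]}}

```text
time: 9.72
tool_pos: [0.6226, -0.0002, 0.2152]
tool_rot: [0.003, 0.039, 0.999, 0.0]
contact_force: [-1.7, 3.4, 7.4]
gripper_width: 0.402
grasp_force: 61.8
```

Run:
```python
from h import *
R=goto([.621,0,.212],np.pi/2-.079)
f=grab_frame("wrist");tabs(f,.215);cv2.imwrite("pics/wrist4.png",f["color"])
# arc: chord per step of d rad, in tool frame before each turn, tcp at grip centre
for d in (.05,.06,.08): print(d, 15.55*np.sin(d), 15.55*(1-np.cos(d)))
```

```text
t 9.7167 tcp [ 6.226e-01 -2.000e-04  2.152e-01] q [-1.200e-01  5.400e-02  1.639e+00  1.000e-03  1.444e+00 -1.612e+00] w 0.4021708483723153 g 61.75456523895264 F [-1.7  3.4  7.4]
shift cm [0.16 0.01 0.32] turn [0.001 0.005 0.   ]
[ 246  232   54   87 2093] [ 0.6139 -0.0168  0.2408] [ 0.606 -0.028  0.215] [ 0.631 -0.01   0.26 ]
[ 344  233   53   86 2109] [0.6171 0.0211 0.2406] [0.608 0.014 0.215] [0.635 0.033 0.26 ]
[574 241  36  29 783] [0.6328 0.155  0.2176] [0.624 0.146 0.215] [0.642 0.165 0.22 ]
[226 289  18   7  56] [ 0.6118 -0.0329  0.2588] [ 0.611 -0.037  0.257] [ 0.613 -0.03   0.26 ]
[399 289  16   7  47] [0.6173 0.0365 0.2586] [0.616 0.034 0.256] [0.618 0.04  0.26 ]
[  58  294   57   67 2139] [ 0.6489 -0.1342  0.2298] [ 0.637 -0.14   0.215] [ 0.664 -0.131  0.241]
[   0  301   47   67 1979] [ 0.653  -0.1797  0.2272] [ 0.639 -0.185  0.215] [ 0.666 -0.177  0.241]
0.05 0.7771760821590481 0.019433450858274304
0.06 0.9324403007553635 0.02798160400757485
0.08 1.2426734912206354 0.04973346699426773
```

View pics/wrist4.png

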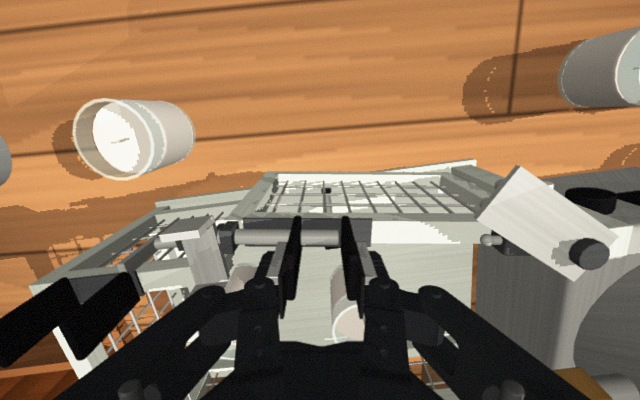

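The wrist view shows both tabs squeezed between the pads at (297,260) and (352,260). The opening is 34 mm, the pad force is 62 N, and the bolt end is drawn back to about (225,240), clear of the keeper. I'll swing along the arc.

Emit:
{"fn": "jog_arm", "kwargs": {"moves": [[[3.2, 0.39, 0.0, 0, 0, 0, 0.025], [3.2, 0.78, 0.02, 0, 0, 0, 0.05], [3.2, 0.78, 0.02, 0, 0, 0, 0.05], [3.2, 0.78, 0.02, 0, 0, 0, 0.05], [3.2, 0.78, 0.02, 0, 0, 0, 0.05], [3.2, 0.78, 0.02, 0, 0, 0, 0.05], [3.2, 0.78, 0.02, 0, 0, 0, 0.05], [3.2, 0.78, 0.02, 0, 0, 0, 0.05], [3.2, 0, 0, 0, 0, 0, 0]]]}}

```text
time: 10.52
tool_pos: [0.5665, 0.0152, 0.2152]
tool_rot: [0.003, 0.225, 0.974, 0.001]
contact_force: [3.4, 2.9, 6.7]
gripper_width: 0.403
grasp_force: 62.9
```

```bash
cat >> h.py <<'E'
H=np.array([.633,.155])
def gate(target):
    t,R,s=tool();d=t[:2]-H;th=np.arctan2(-d[0],-d[1])+.057
    y=R.as_matrix()[:,1];print("gate by tcp",th,"r",np.hypot(*d),"by yaw",np.pi/2+.057-np.arctan2(y[1],y[0]))
    a=target-.057;goto(np.r_[H+.1555*np.array([-np.sin(a),-np.cos(a)]),.213],np.pi/2-a)
E
python3 -c "
from h import *
gate(.51)"
```

```text
gate by tcp 0.5011780255932169 r 0.15479743837713786 by yaw 0.5116093490729585
t 10.5167 tcp [0.5665 0.0152 0.2152] q [-0.105 -0.08   1.771  0.     1.443 -1.221] w 0.4029899168192493 g 62.885684967041016 F [3.4 2.9 6.7]
shift cm [ 0.14 -0.07  0.22] turn [ 0.003  0.006 -0.002]
```

Emit:
{"fn": "jog_arm", "kwargs": {"moves": [[[3.2, 0.78, 0.02, 0, 0, 0, 0.05], [3.2, 0.78, 0.02, 0, 0, 0, 0.05], [3.2, 0.78, 0.02, 0, 0, 0, 0.05], [3.2, 0.78, 0.02, 0, 0, 0, 0.05], [3.2, 0.78, 0.02, 0, 0, 0, 0.05], [3.2, 0.78, 0.02, 0, 0, 0, 0.05], [3.2, 0.78, 0.02, 0, 0, 0, 0.05], [3.2, 0.78, 0.02, 0, 0, 0, 0.05], [3.2, 0.78, 0.02, 0, 0, 0, 0.05], [3.2, 0.78, 0.02, 0, 0, 0, 0.05], [3.2, 0, 0, 0, 0, 0, 0]]]}}

```text
time: 11.43
tool_pos: [0.508, 0.0649, 0.2151]
tool_rot: [0.004, 0.459, 0.888, 0.001]
contact_force: [7.6, -0.3, 4.8]
gripper_width: 0.4
grasp_force: 64.2
```

```bash
python3 -c "
from h import *
gate(1.51)"
```

```text
gate by tcp 1.0032826165313926 r 0.1540425383808377 by yaw 1.0118156583523126
t 11.4333 tcp [0.508  0.0649 0.2151] q [-1.800e-02 -2.170e-01  1.894e+00 -1.000e-03  1.457e+00 -6.340e-01] w 0.4004893950617823 g 64.20807838439941 F [ 7.6 -0.3  4.8]
shift cm [7.56 1.74 0.18] turn [0.007 0.004 0.498]
```

Emit:
{"fn": "jog_arm", "kwargs": {"moves": [[[3.2, 0.78, 0.01, 0, 0, 0, 0.05], [3.2, 0.78, 0.01, 0, 0, 0, 0.05], [3.2, 0.78, 0.01, 0, 0, 0, 0.05], [3.2, 0.78, 0.01, 0, 0, 0, 0.05], [3.2, 0.78, 0.01, 0, 0, 0, 0.05], [3.2, 0.78, 0.01, 0, 0, 0, 0.05], [3.2, 0.78, 0.01, 0, 0, 0, 0.05], [3.2, 0.78, 0.01, 0, 0, 0, 0.05], [3.2, 0.78, 0.01, 0, 0, 0, 0.05], [3.2, 0.78, 0.01, 0, 0, 0, 0.05], [3.2, 0.39, 0, 0, 0, 0, 0.025], [3.2, 0, 0, 0, 0, 0, 0], [3.2, 0, 0, 0, 0, 0, 0], [3.2, 0, 0, 0, 0, 0, 0], [3.2, 0, 0, 0, 0, 0, 0], [3.2, 0, 0, 0, 0, 0, 0]]]}}

```text
time: 12.77
tool_pos: [0.4802, 0.1398, 0.2151]
tool_rot: [0.003, 0.674, 0.739, 0.003]
contact_force: [9.7, -0.8, 5.7]
gripper_width: 0.399
grasp_force: 66.5
```

Run:
```python
from h import *
gate(1.53)
f=grab_frame("scene");g=grab_frame("wrist");tabs(g,.215);cv2.imwrite("pics/end.png",np.hstack([f["color"][120:320,220:500],cv2.resize(g["color"],(320,200))]))
```

```text
gate by tcp 1.5285606097451763 r 0.15358263808627007 by yaw 1.5357063387241152
t 12.7667 tcp [0.4802 0.1398 0.2151] q [ 0.135 -0.249  1.92  -0.002  1.461  0.043] w 0.3994116542148945 g 66.47057175636292 F [ 9.7 -0.8  5.7]
shift cm [ 0.02 -0.19  0.21] turn [ 0.009  0.001 -0.006]
[ 246  233   54   86 2125] [0.4597 0.1458 0.2408] [0.447 0.128 0.215] [0.467 0.155 0.26 ]
[ 344  232   53   87 2108] [0.4976 0.1492 0.2406] [0.491 0.131 0.215] [0.509 0.158 0.26 ]
[572 239  36  29 750] [0.6323 0.157  0.2177] [0.624 0.148 0.215] [0.643 0.165 0.22 ]
[228 289  16   7  56] [0.4436 0.1452 0.2586] [0.44  0.144 0.256] [0.446 0.146 0.26 ]
[399 289  13   6  45] [0.5125 0.1515 0.2589] [0.51  0.151 0.257] [0.515 0.152 0.26 ]
```

View pics/end.png

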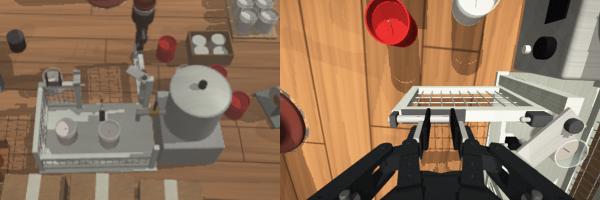

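The gate stands square to the opening, seen at (430,105) in the wrist half of the picture. Both tabs are still squeezed and the candles are standing in place. The angle is about 1.53 rad, so I'll hand in.

```bash
python3 -c "
from plant import *
print(job_done())"
```

```text
the job is handed in; nothing more can be done
None
```

I handed the job in with the gate held still at about 1.53 rad (88°) and its grip still squeezed; every candle in the last picture was standing in place. The judge gave no verdict.

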